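Seat the microplate and close the reader's carriage

ROBOT

A 6-joint arm with a two-finger parallel gripper is mounted at the origin on the work surface. World frame = base frame: x ahead of the robot, y to its left, z up, the work surface at z = 0. Lengths are in m, angles in rad, forces in N, time in s.
With the tool pointing down it reaches from about 0.425 to 0.95 m from the base axis. Payload 3.5 kg.
Tool frame: the origin (TCP) lies between the finger pads; the fingertips stand 19 mm ahead of it and the grasp point (between the pads) is the TCP (ctrl.nose_length is the distance from the TCP to the fingertips, in m); z points along the fingers, y is the line along which they close (so a half turn about z gives the same grasp; the last joint's range is limited). The gripper opens to 85 mm and grips with 20 to 120 N. Pads are 22 mm wide; open, the fingers measure 114 mm over their backs; the gripper's body (76 mm by 85 mm) begins 54 mm behind the grasp point. The pads swing forward as they close: fully open they stand 13 mm farther back than shut.
Start: joints at [1.075, 0.286, 1.577, -0, 1.279, -0.15], TCP at [0.229, 0.635, 0.25] pointing down, gripper open.
Joint ranges: [-2.77, 2.77], [-0.9, 2.22], [0.21, 2.48], [-1.53, 4.67], [0.24, 2.81], [-2.84, 2.84]. Speed limits (rad/s): [2.79, 2.79, 3.14, 3.14, 3.14, 3.14].

INTERFACE

Orientations are given as a unit quaternion [x, y, z, w].
In Python, from plant import ctrl gives the robot as it stands.
- The arm moves only by the tool apply_moves, never from a script. Its argument "series" is a list of rows, each a list of 6 numbers: the shift along the world's x, y, z scaled (see below), then the turn, a rotation vector about the world's x, y, z scaled (see below). A call has 1 to 20 rows; each row is the pose to reach, as a shift and turn from the pose commanded when the call began; what a row does not reach only later rows make up. The controller multiplies each number of a shift by 0.8 m and each number of a turn by 45 degrees. A row lasts 1/8 s, in which the tool goes at most 62.5 mm and 10.7 degrees, less where a joint would pass 70% of its speed; a pose out of reach is approached as far as the arm can. A call with a number of a shift or a turn outside -1 to 1 is refused whole. A call with a gripper value outside its range is refused whole. "jaw" is the opening, from 0 (shut) to 1 (fully open), set as the call begins (left out, the last holds). The fingers move at their own pace and stop on an object; "squeeze" is the grip in N (left out, the last holds). Time passes only in rows, so rows that repeat a pose let the fingers close. It gives the time, the measured TCP pose, the force, the opening and the grip force at its end, in the units of the state.
- ctrl.get_state(): the state, without advancing time (a new reading comes with each control period).
- ctrl.read_camera(name): name is "scene" or "top" or "wrist"; returns the picture (400x640x3 uint8, red, green, blue); there is no depth.
- ctrl.get_calibration(name): a dict with "fx", "fy", "cx", "cy" (pixels), "xyz" and "orientation" of the camera in the world; the wrist camera has in their place "hand_eye" (4x4, takes a point from camera to tool coordinates, whose origin is the TCP and whose axes are the flange's). Camera axes: x right, y up, looking along -z (the intrinsics and any distortion apply to the point x, -y, -z); pixel columns grow to the right and rows downward; lengths in m; the calibration is good to about 2 mm. The wrist camera is an equidistant fisheye: a pixel r from the principal point sees the ray r / f radians off the axis. A picture is of the moment at which its call begins: read the wrist's pose just before it. get_calibration takes no time and is no camera call.
- ctrl.sign_off(): hands the job in; it is judged then, once.
Trained networks look in the newest picture that a camera, given by its name, has taken for a name from the list of things; names that differ only in an ending like _2 or _b are one class to them, and where a whole thing is asked for, a point or a joint stands for the part that bears it (a point fixed in the world has none). Each returns a list of dicts, best first, with "p" (0 to 1); they miss things now and then, are a little off and sometimes report something else, mostly with a low value. They report only what shows in the picture. A call takes as long as a camera call. They do not tell look-alikes from the thing itself.
- ctrl.boxes_of(thing, camera): "xy" ([column, row] as shares, 0 to 1, of the picture: columns of its width, rows of its height, amid what is visible of it).
- ctrl.silhouettes(thing, camera): "pixels" (400x640 bool, what is visible of it) and "xy" ([column, row] as shares, 0 to 1, of the picture: columns of its width, rows of its height, amid what is visible of it).
The state is a dict: "time": time; "qpos": joint angles; "dq": joint speeds; "joint_efforts": joint torques, N m; "eef_pos": TCP position; "tcp_rot": TCP orientation; "contact_force": force on the tool from outside, world axes, zero at the start; "wrist_torque": the same for the moment, N m; "opening": opening from 0.0 (shut) to 1.0 (fully open); "finger_force": force on a finger pad.
Only numpy, scipy, OpenCV 4.12 (cv2) and the standard library are available. Lean on these libraries where they do the work, as an engineer would, in place of code of your own. Each camera call takes 0.05 s, during which the arm holds its last target. There are 200 camera calls.

TASK

The open 96-well plate has been set down crooked on the pulled-out carriage of the plate reader. Without picking it up, push it along the carriage with the fingertips until it sits flat and square in the corner, touching both the raised edge at the back and the raised edge on the left (as the robot sees it); only then push the carriage by its front all the way into the reader. Leave everything else on the bench where it is.

Things in the scene. Friction and masses are not known exactly. Their poses are not given: they have to be found in the camera images.
- plate: the open microplate on the carriage: white straight-sided slab with 8 x 12 round wells, 85.5 mm (its x) by 127.8 mm (its y), 14.4 mm high, 0.08 to 0.15 kg; origin under its centre, z up. It lies loose on the carriage bed, its x within 0.2 rad of the carriage's x, 15 to 50 mm short of its seat in x and in y.
- seat (a point): point on the carriage bed (moves with it) where the plate's origin lies when home in the corner. x points into the reader, y left, z up; bed top 70 mm above the bench. Raised edges, 9 mm high, have their faces 42.75 mm from this point in +x (back) and 63.9 mm in +y (left). The bed is flat and open at the front and right: it ends 100 mm away in -x and 118 mm in -y.
- front (a point): middle of the outer face of the carriage's front panel, 50 mm above the bench, to push on; axes as seat. The panel is a plain grey block under the front end of the bed: 190 mm wide (y), 22 mm thick, from 32 to 69 mm above the bench. This face lies 102 mm before the seat in x. With the carriage home it still stands 30 mm out from the reader's front.
- carriage (a joint): travel of the carriage, m: 0 fully out (at the start), 0.125 fully in, at a hard stop. It slides straight along its x with a steady drag of about 8 N and stays where it is left; no spring. Pushing the plate against the back edge harder than this drag shifts the carriage.
- reader: the plate reader, fixed: 300 mm wide (y), 320 mm deep (x); origin on the bench under the middle of its front face, x into the reader. Above the slot its front is 108 mm high for the first 20 mm, then a panel slopes up to 160 mm. The slot is 200 mm wide, its top edge 96 mm above the bench. The carriage sticks out 155 mm when fully out.
- lidded_plate: bystander: a second microplate, with a clear lid on, 86 x 128 x 18 mm, lying on the bench to the right of the carriage front; origin under its centre
- reagent: bystander: small amber bottle, diameter 48, height 105 mm, left of the carriage; origin under its centre
- wash: bystander: white squeeze bottle, diameter 64, height 165 mm, on the bench beside the left front corner of the reader; origin under its centre
- marker: bystander: marker pen 127 mm long, 14 mm thick, lying on the bench in front of the carriage's right corner; origin under its middle
- timer: bystander: flat lab timer 58 x 66 x 14 mm, on the bench left of the carriage's front; origin under its centre
- tube_rack: bystander: tube rack 75 x 125 mm with capped tubes to 68 mm height, right of the carriage; origin under its centre
- tip_box: bystander: box of pipette tips 88 x 125 x 67 mm, at the far left; origin under its centre
Things that resemble listed ones, but are neither listed nor needed, are in the scene too. What is shaped like the plate but black or purple is not meant.

How it is judged:
By the outcome, as a careful person would: the job done as asked, in the order asked, and still so for the second after the job is handed in, with the robot touching nothing.
It also fails if it takes over 69 s, if anything falls off the work surface, if the arm or the gripper's body presses on something with over 40 N, if the wrist force passes 120 N, or if a joint passes its speed limit or range.

## Working session

There is one attempt and no reset: what is moved stays moved. The work goes in short steps, Python scripts to look and compute and a tool call to move; the robot and the scene stay as the last step left them, time stands still between calls to the robot, and variables do not carry over. Pictures are saved under pics/ and viewed, at most 10 in all, crops included, and the job is handed in when it is done.

Besides the shell and the picture viewer there is one more tool, called after "Emit:" by a JSON object that holds its "op" and its "data". apply_moves: Moves the arm, as the interface text tells. Shifts and turns lie within -1 to 1; 1 stands for 0.8 m of shift or 45 degrees of turn. Its arguments: {"type":"object","properties":{"series":{"type":"array"},"jaw":{"type":"number"},"squeeze":{"type":"number"}},"required":["series"]}

```bash
mkdir -p pics; ls; python3 - <<'E'
from plant import ctrl
import cv2,numpy as np
for c in ("scene","top"):
    im=ctrl.read_camera(c); cv2.imwrite(f"pics/{c}0.png",im[:,:,::-1])
    k=ctrl.get_calibration(c); print(c,k)
    for t in ("plate","front","reader","reagent","wash","timer","marker","lidded_plate"):
        r=ctrl.boxes_of(t,c); print(t,[(np.round(d["xy"]*np.array([640,400])).tolist(),round(d["p"],2)) for d in r][:4])
print(ctrl.get_state())
E
```

```text
pics
scene {'fx': 502.56871332583773, 'fy': 502.56871332583773, 'cx': 316.7934467914129, 'cy': 195.91374920654857, 'xyz': array([ 1.25553255, -0.47829246,  0.981658  ]), 'orientation': array([0.35084168, 0.15731738, 0.40117473, 0.83139653])}
plate [([239.0, 200.0], 0.79), ([274.0, 233.0], 0.6), ([337.0, 165.0], 0.55), ([174.0, 280.0], 0.31)]
front [([262.0, 225.0], 0.95)]
reader [([351.0, 293.0], 0.55), ([198.0, 327.0], 0.33), ([427.0, 165.0], 0.33)]
reagent [([327.0, 205.0], 0.79)]
wash [([376.0, 200.0], 0.72)]
timer [([304.0, 198.0], 0.63)]
marker [([219.0, 256.0], 0.58), ([263.0, 222.0], 0.21)]
lidded_plate [([173.0, 279.0], 0.77)]
top {'fx': 387.10357012604067, 'fy': 387.10357012604067, 'cx': 329.3242108763209, 'cy': 201.48114311364628, 'xyz': array([0.48588286, 0.08651024, 0.99326066]), 'orientation': array([-0.03504631,  0.02227313,  0.71076247, -0.70220537])}
plate [([393.0, 184.0], 0.79), ([264.0, 248.0], 0.69), ([379.0, 274.0], 0.56)]
front [([389.0, 201.0], 0.6)]
reader [([384.0, 95.0], 0.86)]
reagent [([325.0, 193.0], 0.82), ([289.0, 156.0], 0.54)]
wash [([289.0, 156.0], 0.82)]
timer [([329.0, 230.0], 0.72), ([393.0, 204.0], 0.47)]
marker [([438.0, 227.0], 0.62)]
lidded_plate [([485.0, 222.0], 0.78)]
{'time': 0.9, 'qpos': array([ 1.07500239e+00,  2.86257917e-01,  1.57670362e+00, -1.64740268e-05,
        1.27860410e+00, -1.49975248e-01]), 'dq': array([-0.0017528 ,  0.00136625,  0.00117431,  0.00118128, -0.00181687,
        0.00182347]), 'joint_efforts': array([-1.04702856e-04, -4.05957735e+01, -2.92945540e+01, -1.75880336e-04,
        3.65589585e-04,  2.90218686e-06]), 'eef_pos': array([0.22875434, 0.63503795, 0.25035099]), 'tcp_rot': array([1.72046698e-01, 9.85088795e-01, 1.03056926e-05, 1.17659657e-05]), 'contact_force': array([-0.47129445, -0.58844833,  1.03809064]), 'wrist_torque': array([-0.0050481 ,  0.03681424, -0.03743706]), 'finger_force': 0.0, 'opening': 1.000238943344577}
```

```bash
python3 - <<'E'
import cv2,numpy as np
a=cv2.imread("pics/top0.png");cv2.imwrite("pics/t1.png",cv2.resize(a[90:290,240:520],None,fx=2.8,fy=2.8,interpolation=cv2.INTER_CUBIC))
E
```

```text
(no output)
```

View pics/top0.png

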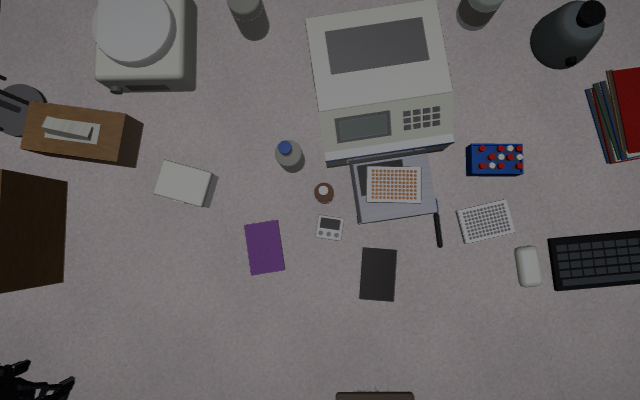

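View pics/t1.png

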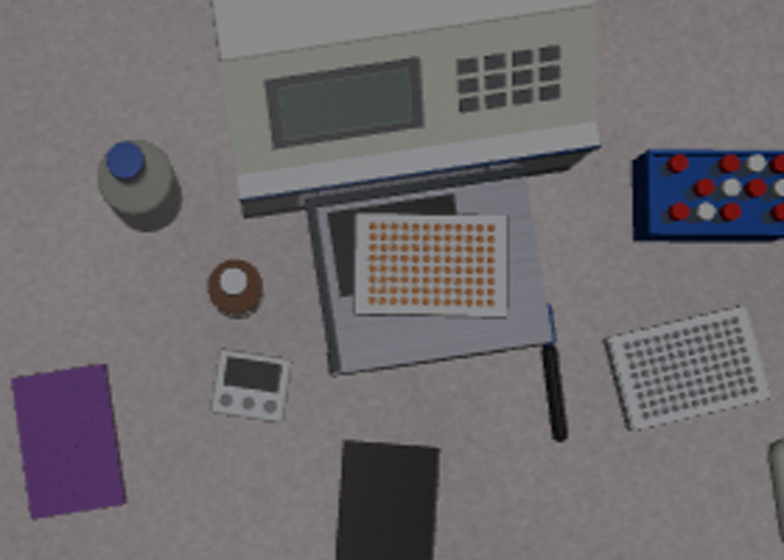

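View pics/scene0.png

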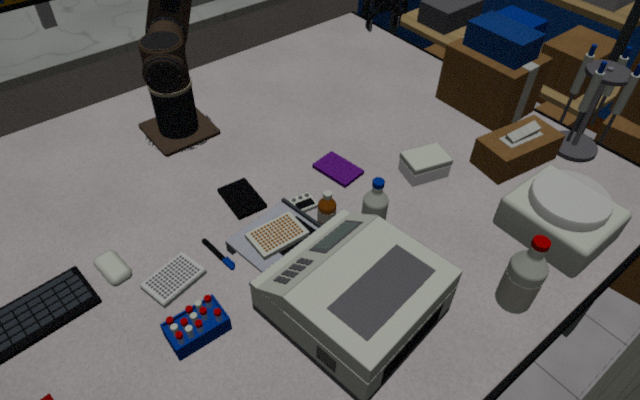

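The wanted plate is the white one with orange wells on the carriage, at top (393,184). These could be taken for it:
- purple slab at (264,248)
- black slab at (379,274)
- lidded plate at (485,222)
- white box at (184,183)

The crop confirms the choice. The raised left edge runs from (350,162) to (360,223), and the back edge lies just in front of the reader.

```bash
cat > h.py <<'E'
from plant import ctrl
import cv2,numpy as np
from scipy.spatial.transform import Rotation as R
def pose():
    s=ctrl.get_state(); return R.from_quat(s["tcp_rot"]),s["eef_pos"],s
def toplane(c,px,z,tp=None):
    k=ctrl.get_calibration(c); px=np.atleast_2d(px).astype(float)
    u=(px-[k["cx"],k["cy"]])/[k["fx"],k["fy"]]
    if c=="wrist":
        r=np.linalg.norm(u,axis=1,keepdims=True); d=np.c_[u/np.maximum(r,1e-9)*np.sin(r),np.cos(r)]
        d=d*[1,-1,-1]; H=np.array(k["hand_eye"]); Rt,p=tp
        d=Rt.apply(d@H[:3,:3].T); o=Rt.apply(H[:3,3])+p
    else:
        d=R.from_quat(k["orientation"]).apply(np.c_[u[:,0],-u[:,1],-np.ones(len(u))]); o=np.array(k["xyz"])
    return (o+d*((z-o[2])/d[:,2])[:,None])[:,:2]
def project(c,P,tp=None):
    k=ctrl.get_calibration(c); P=np.atleast_2d(P)
    if c=="wrist":
        H=np.array(k["hand_eye"]); Rt,p=tp
        q=(Rt.inv().apply(P-p)-H[:3,3])@H[:3,:3]*[1,-1,-1]
        r=np.linalg.norm(q[:,:2],axis=1,keepdims=True); t=np.arctan2(r,q[:,2:])
        u=q[:,:2]/np.maximum(r,1e-9)*t
    else:
        q=R.from_quat(k["orientation"]).inv().apply(P-np.array(k["xyz"]))*[1,-1,-1]; u=q[:,:2]/q[:,2:]
    return u*[k["fx"],k["fy"]]+[k["cx"],k["cy"]]
E
python3 - <<'E'
from h import *
print("nose",ctrl.nose_length)
f=lambda L:np.array(L)/2.8+[240,90]
bed=toplane("top",f([(335,373),(552,343),(525,180)]),.07); print("bed FL FR BR",bed)
v=bed[0]-bed[1]; yaw=np.arctan2(-v[0],v[1]); print("yaw",np.degrees(yaw),np.linalg.norm(v))
ex=np.array([np.cos(yaw),np.sin(yaw)]); ey=np.array([-ex[1],ex[0]])
seat=bed[1]+100*.001*ex+.118*ey; print("seat",seat)
m=ctrl.silhouettes("plate","top") if 0 else None
pl=toplane("top",f([(356,213),(507,215),(507,317),(354,312)]),.0844); c=pl.mean(0); w=pl[1]-pl[0]; print("plate",pl,c,np.degrees(np.arctan2(w[0],-w[1])),np.linalg.norm(w),np.linalg.norm(pl[3]-pl[0]))
print("rel",(c-seat)@ex,(c-seat)@ey)
k=ctrl.get_calibration("wrist");print(k)
E
```

```text
nose 0.019
bed FL FR BR [[ 0.50822044  0.03123147]
 [ 0.53146286 -0.15307197]
 [ 0.67188584 -0.13472595]]
yaw 7.187602412654041 0.1857632046538807
seat [ 0.61591305 -0.02348738]
plate [[ 0.64285857  0.01195645]
 [ 0.63929768 -0.11520622]
 [ 0.55300129 -0.11257758]
 [ 0.55884756  0.01525133]] [ 0.59850128 -0.050144  ] -1.604016057602148 0.12721251806471323 0.08407559940049507
rel -0.02061018745428683 -0.024268612773986318
{'fx': 309.70691628693146, 'fy': 309.70691628693146, 'cx': 322.7366414729524, 'cy': 202.09490731625945, 'hand_eye': array([[ 3.24287530e-04,  9.64024424e-01,  2.65813478e-01,
         6.68398630e-02],
       [ 9.99999480e-01, -5.69600018e-04,  8.45784680e-04,
        -1.77063938e-03],
       [ 9.66764451e-04,  2.65813066e-01, -9.64024107e-01,
        -1.22337317e-01],
       [ 0.00000000e+00,  0.00000000e+00,  0.00000000e+00,
         1.00000000e+00]])}
```

Emit:
{"op": "apply_moves", "data": {"series": [[0.376,-0.856,0,0,0,0.6],[0.376,-0.856,0,0,0,0.6],[0.376,-0.856,0,0,0,0.6],[0.376,-0.856,0,0,0,0.6],[0.376,-0.856,0,0,0,0.6],[0.376,-0.856,0,0,0,0.6],[0.376,-0.856,0,0,0,0.6],[0.376,-0.856,0,0,0,0.6],[0.376,-0.856,0,0,0,0.6],[0.376,-0.856,0,0,0,0.6],[0.376,-0.856,0,0,0,0.6],[0.376,-0.856,0,0,0,0.6],[0.376,-0.856,0,0,0,0.6],[0.376,-0.856,0,0,0,0.6],[0.376,-0.856,0,0,0,0.6],[0.376,-0.856,0,0,0,0.6],[0.376,-0.856,0,0,0,0.6],[0.376,-0.856,0,0,0,0.6]], "jaw": 1}}

```text
time: 3.15
eef_pos: [0.5295, -0.0493, 0.2504]
tcp_rot: [-0.063, 0.998, -0.0, 0.0]
contact_force: [0.4, 0.1, 0.2]
opening: 0.999
finger_force: 0.0
```

```bash
python3 - <<'E'
from h import *
Rt,p,s=pose(); im=ctrl.read_camera("wrist"); print(s["time"],p,s["tcp_rot"]); np.save("p1.npy",np.r_[s["tcp_rot"],p])
cv2.imwrite("pics/w1.png",cv2.resize(im[:,:,::-1],None,fx=1.25,fy=1.25,interpolation=cv2.INTER_CUBIC))
E
```

```text
3.15 [ 0.52950326 -0.0493177   0.25042676] [-6.30573055e-02  9.98009901e-01 -4.59047829e-05  1.04681155e-04]
```

View pics/w1.png

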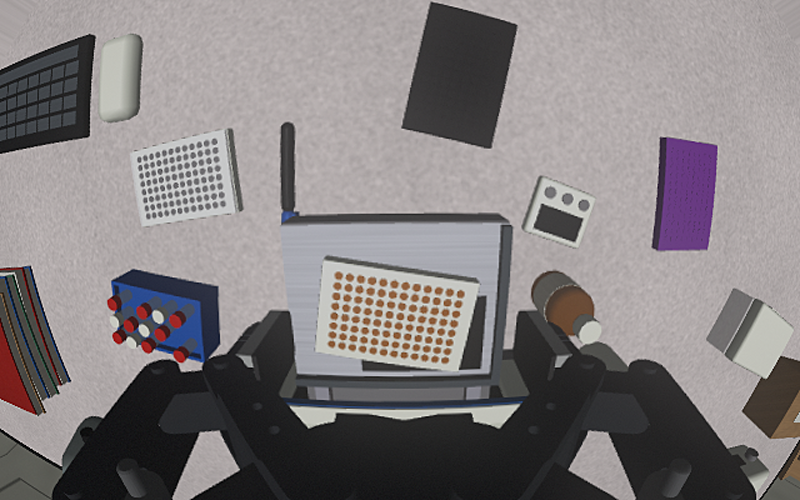

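```bash
python3 - <<'E'
from h import *
d=np.load("p1.npy"); tp=(R.from_quat(d[:4]),d[4:])
g=lambda L,z:toplane("wrist",np.array(L)/1.25,z,tp)
bed=g([(282,222),(499,224),(491,374),(287,371)],.07); print(bed)
v=bed[1]-bed[0]; yaw=np.arctan2(-v[0],v[1]); print("yaw front",np.degrees(yaw)); u=bed[2]-bed[1]; print("yaw left",np.degrees(np.arctan2(u[1],u[0])),np.linalg.norm(v),np.linalg.norm(u))
pl=g([(324,257),(479,281),(462,370),(316,348)],.0844); print(pl,[np.linalg.norm(pl[i]-pl[i-1]) for i in range(4)])
for yaw in (yaw,np.radians(7.2)):
    ex=np.array([np.cos(yaw),np.sin(yaw)]); ey=np.array([-ex[1],ex[0]])
    s=bed[1]+.1*ex-.0639*ey; print("seat",s, "rel",(pl.mean(0)-s)@ex,(pl.mean(0)-s)@ey,"backface",(bed[2:]-s)@ex,"corners",(pl-s)@ex,(pl-s)@ey)
k=pl[1]-pl[0];print("plate yaw",np.degrees(np.arctan2(-k[0],k[1])))
E
```

```text
[[ 0.53203721 -0.15169681]
 [ 0.51157298  0.02464205]
 [ 0.65223479  0.04718333]
 [ 0.67509806 -0.1443924 ]]
yaw front 6.619600423014624
yaw left 9.10433179848924 0.17752233047158822 0.14245649837459096
[[ 0.5528242  -0.11132819]
 [ 0.55710188  0.01313356]
 [ 0.64113361  0.0148134 ]
 [ 0.63570928 -0.11395733]] [np.float64(0.08292676469812706), np.float64(0.12453523963188416), np.float64(0.08404852072940615), np.float64(0.1288849287975882)]
seat [ 0.61827252 -0.02730425] rel -0.023975999625759067 -0.019395810971416804 backface [0.04232256 0.04294914] corners [-0.07469802 -0.05610128  0.02756389  0.00733142] [-0.0759191   0.0472198   0.03920151 -0.08808545]
seat [ 0.61879324 -0.02622075] rel -0.024823662614965505 -0.020161638430737504 backface [0.04237782 0.04105   ] corners [-0.07611564 -0.0562725   0.02730715  0.00578634] [-0.07616823  0.04677597  0.0379106  -0.08916489]
plate yaw -1.9684484228961547
```

```bash
python3 - <<'E'
from h import *
d=np.load("p1.npy"); tp=(R.from_quat(d[:4]),d[4:])
for z in (.006,.019):
  for y in (.0425,.057):
    P=np.array([[.011,y,z],[-.011,y,z],[.011,-y,z],[-.011,-y,z]])
    print(z,y,(project("wrist",tp[0].apply(P)+tp[1],tp)*1.25).round().tolist())
im=cv2.imread("pics/w1.png"); cv2.imwrite("pics/w1c.png",cv2.resize(im[280:420,190:610],None,fx=1.9,fy=1.9))
E
```

```text
0.006 0.0425 [[522.0, 308.0], [516.0, 359.0], [294.0, 308.0], [300.0, 359.0]]
0.006 0.057 [[558.0, 307.0], [550.0, 357.0], [258.0, 307.0], [266.0, 357.0]]
0.019 0.0425 [[513.0, 295.0], [508.0, 343.0], [302.0, 295.0], [307.0, 343.0]]
0.019 0.057 [[547.0, 294.0], [540.0, 342.0], [269.0, 294.0], [275.0, 342.0]]
```

View pics/w1c.png

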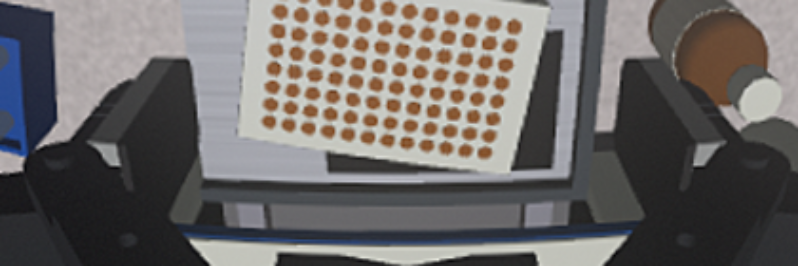

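Emit:
{"op": "apply_moves", "data": {"series": [[-0.0215,-0.0106,-0.06,0,0,0],[-0.0215,-0.0106,-0.12,0,0,0],[-0.0215,-0.0106,-0.17,0,0,0],[-0.0215,-0.0106,-0.2,0,0,0],[-0.0215,-0.0106,-0.209,0,0,0],[-0.0215,-0.0106,-0.214,0,0,0],[-0.0215,-0.0106,-0.214,0,0,0]]}}

```text
time: 4.08
eef_pos: [0.5131, -0.0584, 0.0801]
tcp_rot: [-0.063, 0.998, -0.0, 0.001]
contact_force: [0.5, -0.5, 0.5]
opening: 1.002
finger_force: 0.0
```

```bash
python3 - <<'E'
from h import *
Rt,p,s=pose(); im=ctrl.read_camera("wrist"); print(s["time"],p,s["contact_force"])
cv2.imwrite("pics/w2.png",cv2.resize(im[150:350,140:500,::-1],None,fx=2.2,fy=2.2,interpolation=cv2.INTER_CUBIC))
E
```

```text
4.075 [ 0.51312293 -0.05844872  0.08011326] [ 0.54311947 -0.51915837  0.49534821]
```

View pics/w2.png

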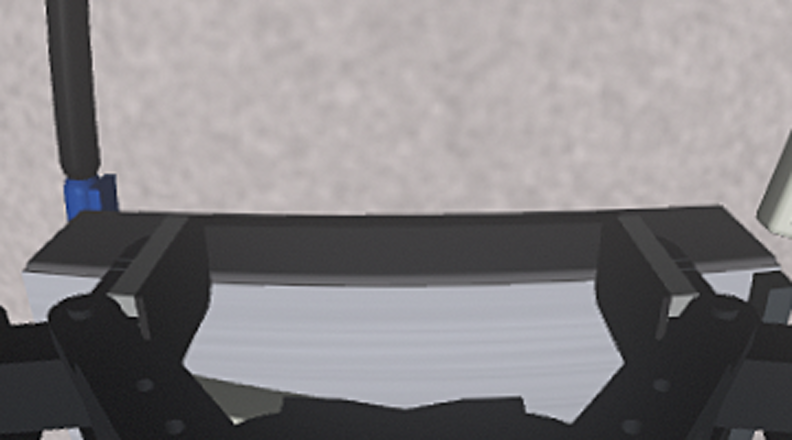

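The fingers straddle the front edge of the bed, just above its surface, and the plate lies ahead of them (pale wedge at (230,395)). Next I push in +x.

Emit:
{"op": "apply_moves", "data": {"series": [[0.005,0.0006,0,0,0,0],[0.01,0.0013,0,0,0,0],[0.015,0.0019,0,0,0,0],[0.02,0.0025,0,0,0,0],[0.025,0.0031,0,0,0,0],[0.03,0.0038,0,0,0,0],[0.035,0.0044,0,0,0,0],[0.04,0.005,0,0,0,0],[0.045,0.0057,0,0,0,0],[0.05,0.0063,0,0,0,0],[0.054,0.0068,0,0,0,0],[0.058,0.0073,0,0,0,0],[0.06,0.0076,0,0,0,0],[0.06,0.0076,0,0,0,0]]}}

```text
time: 5.88
eef_pos: [0.5605, -0.0521, 0.0792]
tcp_rot: [-0.063, 0.998, -0.0, 0.0]
contact_force: [-0.5, -0.0, 0.0]
opening: 1.001
finger_force: 0.0
```

```bash
cat > fit.py <<'E'
# plate top-face pose from top camera: white/bright region via silhouettes
from h import *
def look(name):
    im=ctrl.read_camera("top"); 
    cv2.imwrite(f"pics/{name}.png",cv2.resize(im[135:235,335:455,::-1],None,fx=5,fy=5,interpolation=cv2.INTER_CUBIC))
    return im
E
python3 - <<'E'
from fit import *
print(ctrl.get_state()["contact_force"]); look("t2")
E
```

```text
[-0.47204231 -0.00227226  0.00545716]
```

View pics/t2.png

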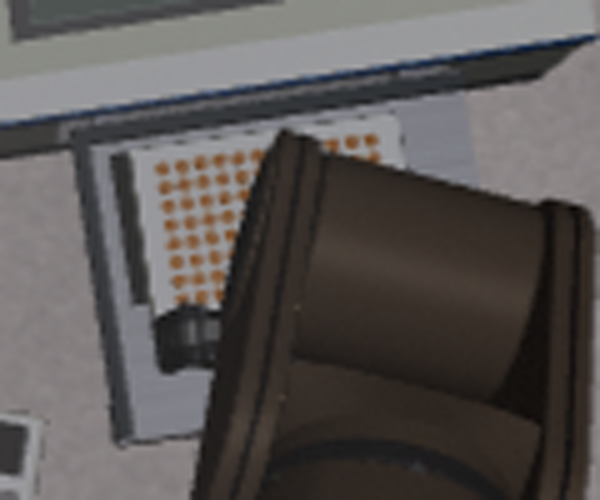

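The plate is now squared to the carriage and just short of the back edge. I'll close the gap gently.

Emit:
{"op": "apply_moves", "data": {"series": [[0.0025,0.0003,0,0,0,0],[0.0044,0.0006,0,0,0,0],[0.0044,0.0006,0,0,0,0]]}}

```text
time: 6.3
eef_pos: [0.5641, -0.0517, 0.0791]
tcp_rot: [-0.063, 0.998, -0.0, 0.0]
contact_force: [-0.1, -0.2, 0.2]
opening: 0.998
finger_force: 0.0
```

Emit:
{"op": "apply_moves", "data": {"series": [[0.001,0.0001,0,0,0,0],[0.001,0.0001,0,0,0,0]]}}

```text
time: 6.55
eef_pos: [0.5647, -0.0516, 0.0791]
tcp_rot: [-0.063, 0.998, -0.0, 0.0]
contact_force: [-0.3, -0.6, -0.2]
opening: 1.001
finger_force: 0.2
```

Emit:
{"op": "apply_moves", "data": {"series": [[0.0008,0.0001,0,0,0,0],[0.0008,0.0001,0,0,0,0]]}}

```text
time: 6.8
eef_pos: [0.5654, -0.0515, 0.0791]
tcp_rot: [-0.063, 0.998, -0.0, 0.0]
contact_force: [-1.0, 0.0, -0.5]
opening: 1.002
finger_force: 0.2
```

Emit:
{"op": "apply_moves", "data": {"series": [[0.0007,0.0001,0,0,0,0],[0.0007,0.0001,0,0,0,0]]}}

```text
time: 7.05
eef_pos: [0.5659, -0.0514, 0.0791]
tcp_rot: [-0.063, 0.998, -0.0, 0.0]
contact_force: [-0.5, -0.4, 0.3]
opening: 1.002
finger_force: 0.2
```

Emit:
{"op": "apply_moves", "data": {"series": [[0.0006,0.0001,0,0,0,0],[0.0006,0.0001,0,0,0,0]]}}

```text
time: 7.3
eef_pos: [0.5664, -0.0514, 0.0791]
tcp_rot: [-0.063, 0.998, -0.0, 0.0]
contact_force: [-0.0, 0.2, 0.5]
opening: 1.001
finger_force: 0.2
```

Emit:
{"op": "apply_moves", "data": {"series": [[0.0006,0.0001,0,0,0,0],[0.0006,0.0001,0,0,0,0]]}}

```text
time: 7.55
eef_pos: [0.5669, -0.0513, 0.0791]
tcp_rot: [-0.063, 0.998, -0.0, 0.0]
contact_force: [-0.4, -0.5, 0.8]
opening: 0.998
finger_force: 0.2
```

Emit:
{"op": "apply_moves", "data": {"series": [[0.0006,0.0001,0,0,0,0],[0.0006,0.0001,0,0,0,0]]}}

```text
time: 7.8
eef_pos: [0.5674, -0.0512, 0.0791]
tcp_rot: [-0.063, 0.998, -0.0, 0.0]
contact_force: [-0.0, -0.1, -0.3]
opening: 1.001
finger_force: 0.2
```

```bash
python3 - <<'E'
from fit import *
print(ctrl.get_state()["contact_force"]); look("t3")
E
```

```text
[-0.02222372 -0.10954837 -0.30525847]
```

View pics/t3.png

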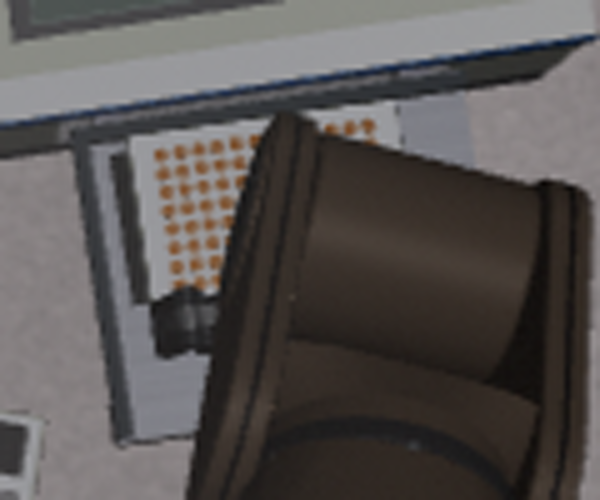

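Emit:
{"op": "apply_moves", "data": {"series": [[0.0006,0.0001,0,0,0,0],[0.0006,0.0001,0,0,0,0]]}}

```text
time: 8.1
eef_pos: [0.5678, -0.0511, 0.0791]
tcp_rot: [-0.063, 0.998, -0.0, 0.0]
contact_force: [-0.0, -0.2, -0.4]
opening: 1.003
finger_force: 0.2
```

Emit:
{"op": "apply_moves", "data": {"series": [[0.0006,0.0001,0,0,0,0],[0.0006,0.0001,0,0,0,0]]}}

```text
time: 8.35
eef_pos: [0.568, -0.0511, 0.0791]
tcp_rot: [-0.063, 0.998, -0.0, -0.0]
contact_force: [-1.3, -0.1, 1.7]
opening: 1.002
finger_force: 1.2
```

Emit:
{"op": "apply_moves", "data": {"series": [[0.0006,0.0001,0,0,0,0],[0.0006,0.0001,0,0,0,0]]}}

```text
time: 8.6
eef_pos: [0.5681, -0.0511, 0.0791]
tcp_rot: [-0.063, 0.998, -0.0, -0.001]
contact_force: [-5.0, -1.6, 3.5]
opening: 0.995
finger_force: 2.6
```

Emit:
{"op": "apply_moves", "data": {"series": [[0.0006,0.0001,0,0,0,0],[0.0006,0.0001,0,0,0,0]]}}

```text
time: 8.85
eef_pos: [0.5681, -0.0511, 0.0791]
tcp_rot: [-0.063, 0.998, -0.0, -0.002]
contact_force: [-7.0, -1.2, 4.0]
opening: 1.001
finger_force: 3.3
```

Firm contact with the back edge at about 7 N, below the drag. Now I retract, turn by -90° and shut the jaws for the leftward push.

Emit:
{"op": "apply_moves", "data": {"series": [[-0.02,-0.0025,0,0,0,0],[-0.0496,-0.0063,0,0,0,0],[-0.0496,-0.0063,0.06,0,0,0],[-0.0496,-0.0063,0.13,0,0,-0.2],[-0.03,-0.03,0.15,0,0,-0.4],[0,-0.06,0.15,0,0,-0.6],[0.04,-0.09,0.15,0,0,-0.8],[0.0796,-0.1063,0.15,0,0,-1],[0.0796,-0.1063,0.15,0,0,-1]]}}

```text
time: 9.98
eef_pos: [0.6349, -0.1369, 0.1989]
tcp_rot: [0.324, 0.946, 0.0, 0.001]
contact_force: [0.2, 0.3, 0.3]
opening: 0.998
finger_force: 0.0
```

Emit:
{"op": "apply_moves", "data": {"series": [[0,0,0,0,0,-0.24],[0,0,0,0,0,-0.48],[0,0,0,0,0,-0.72],[0,0,0,0,0,-0.96],[0,0,0,0,0,-1],[0,0,0,0,0,-1]], "jaw": 0}}

```text
time: 10.72
eef_pos: [0.6327, -0.1355, 0.1992]
tcp_rot: [0.66, 0.751, 0.0, 0.0]
contact_force: [-0.1, -0.4, 0.7]
opening: -0.002
finger_force: 0.0
```

```bash
python3 - <<'E'
from h import *
Rt,p,s=pose(); print(p,s["qpos"],s["opening"],Rt.as_matrix().round(3))
im=ctrl.read_camera("wrist"); np.save("p2.npy",np.r_[s["tcp_rot"],p]); cv2.imwrite("pics/w3.png",cv2.resize(im[:,:,::-1],None,fx=1.25,fy=1.25,interpolation=cv2.INTER_CUBIC))
E
```

```text
[ 0.63270579 -0.13551711  0.19915562] [-3.67663986e-01  2.69415255e-01  1.69359222e+00  2.68473859e-04
  1.17830145e+00 -4.96210350e-01] -0.0023473114739014584 [[-0.128  0.992  0.   ]
 [ 0.992  0.128  0.   ]
 [ 0.     0.    -1.   ]]
```

View pics/w3.png

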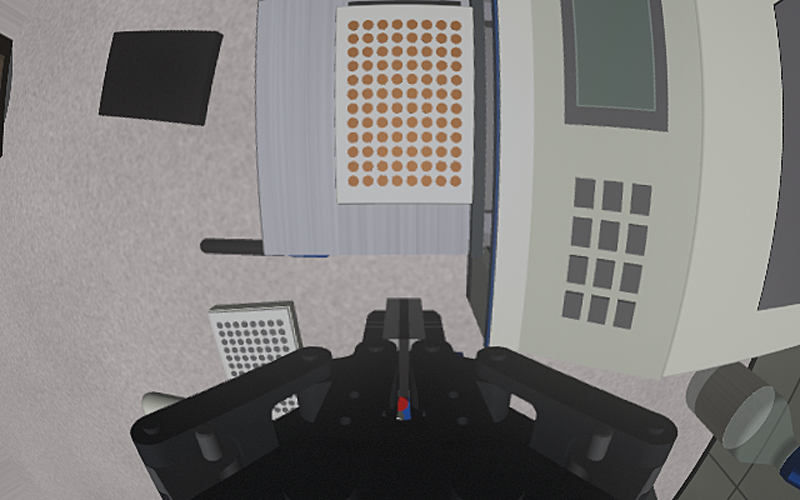

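The plate is flush and square against the back edge (right side at column 473), and the shut fingertips at column 404 line up with its centre, column 405. Descend and push left.

Emit:
{"op": "apply_moves", "data": {"series": [[-0.001,0.0075,-0.05,0,0,0],[-0.001,0.0075,-0.1,0,0,0],[-0.001,0.0075,-0.12,0,0,0],[-0.001,0.0075,-0.131,0,0,0],[-0.001,0.0075,-0.131,0,0,0],[-0.0015,0.012,-0.131,0,0,0],[-0.002,0.016,-0.131,0,0,0],[-0.0025,0.02,-0.131,0,0,0],[-0.003,0.024,-0.131,0,0,0],[-0.0035,0.028,-0.131,0,0,0],[-0.004,0.032,-0.131,0,0,0],[-0.0045,0.036,-0.131,0,0,0],[-0.005,0.039,-0.131,0,0,0],[-0.005,0.0395,-0.131,0,0,0],[-0.005,0.0395,-0.131,0,0,0]]}}

```text
time: 12.65
eef_pos: [0.6289, -0.1043, 0.0943]
tcp_rot: [0.661, 0.75, 0.0, -0.0]
contact_force: [1.0, -0.5, -0.2]
opening: -0.001
finger_force: 0.1
```

```bash
python3 - <<'E'
from h import *
Rt,p,s=pose(); im=ctrl.read_camera("wrist"); tp=(Rt,p); print(p,s["contact_force"],s["finger_force"])
cv2.imwrite("pics/w4.png",im[:,:,::-1]); np.save("p3.npy",np.r_[s["tcp_rot"],p])
# white plate extent along the image column/row through the middle + left wall
g=cv2.cvtColor(im,cv2.COLOR_RGB2HSV)
for t in ("plate",):
    r=ctrl.silhouettes(t,"wrist")
    for d in r[:3]:
        m=d["pixels"].astype(np.uint8); c=max(cv2.findContours(m,0,2)[0],key=cv2.contourArea)
        print(round(d["p"],2),cv2.boundingRect(c),m.sum())
E
```

```text
[ 0.62889039 -0.10426042  0.09429483] [ 0.96031164 -0.54983882 -0.15680772] 0.06556812906637788
0.92 (226, 0, 194, 242) 45716
0.58 (16, 32, 107, 105) 9183
```

Emit:
{"op": "apply_moves", "data": {"series": [[-0.0002,0.0016,0,0,0,0],[-0.0004,0.0031,0,0,0,0],[-0.0004,0.0031,0,0,0,0]]}}

```text
time: 13.12
eef_pos: [0.6285, -0.1017, 0.0943]
tcp_rot: [0.661, 0.75, 0.0, -0.0]
contact_force: [-0.2, -0.4, -0.5]
opening: 0.003
finger_force: 0.1
```

Emit:
{"op": "apply_moves", "data": {"series": [[-0.0001,0.0008,0,0,0,0],[-0.0001,0.0008,0,0,0,0]]}}

```text
time: 13.38
eef_pos: [0.6285, -0.1011, 0.0943]
tcp_rot: [0.661, 0.75, 0.0, -0.0]
contact_force: [0.0, 0.6, 0.5]
opening: 0.002
finger_force: 0.1
```

Emit:
{"op": "apply_moves", "data": {"series": [[-0.0001,0.0007,0,0,0,0],[-0.0001,0.0007,0,0,0,0]]}}

```text
time: 13.62
eef_pos: [0.6284, -0.1006, 0.0943]
tcp_rot: [0.661, 0.75, 0.0, -0.0]
contact_force: [-0.2, 0.1, -0.9]
opening: -0.001
finger_force: 0.1
```

Emit:
{"op": "apply_moves", "data": {"series": [[-0.0001,0.0007,0,0,0,0],[-0.0001,0.0007,0,0,0,0]]}}

```text
time: 13.88
eef_pos: [0.6283, -0.1001, 0.0943]
tcp_rot: [0.661, 0.75, 0.0, -0.0]
contact_force: [-0.8, 0.0, -0.8]
opening: 0.001
finger_force: 0.2
```

Emit:
{"op": "apply_moves", "data": {"series": [[-0.0001,0.0007,0,0,0,0],[-0.0001,0.0007,0,0,0,0]]}}

```text
time: 14.12
eef_pos: [0.6283, -0.0995, 0.0943]
tcp_rot: [0.661, 0.75, 0.0, -0.0]
contact_force: [-0.3, -1.2, 0.0]
opening: -0.003
finger_force: 0.2
```

Emit:
{"op": "apply_moves", "data": {"series": [[-0.0001,0.0007,0,0,0,0],[-0.0001,0.0007,0,0,0,0]]}}

```text
time: 14.38
eef_pos: [0.6282, -0.0989, 0.0943]
tcp_rot: [0.661, 0.75, 0.0, -0.0]
contact_force: [-0.7, -0.2, -1.0]
opening: -0.005
finger_force: 0.2
```

Emit:
{"op": "apply_moves", "data": {"series": [[-0.0001,0.0007,0,0,0,0],[-0.0001,0.0007,0,0,0,0]]}}

```text
time: 14.62
eef_pos: [0.6281, -0.0983, 0.0943]
tcp_rot: [0.661, 0.75, 0.0, -0.0]
contact_force: [0.3, -1.0, 0.5]
opening: -0.003
finger_force: 0.2
```

Emit:
{"op": "apply_moves", "data": {"series": [[-0.0001,0.0007,0,0,0,0],[-0.0001,0.0007,0,0,0,0]]}}

```text
time: 14.88
eef_pos: [0.628, -0.0977, 0.0943]
tcp_rot: [0.661, 0.75, 0.0, -0.0]
contact_force: [0.1, -0.2, -0.2]
opening: 0.001
finger_force: 0.2
```

Emit:
{"op": "apply_moves", "data": {"series": [[-0.0001,0.0008,0,0,0,0],[-0.0001,0.0008,0,0,0,0]]}}

```text
time: 15.12
eef_pos: [0.628, -0.0972, 0.0943]
tcp_rot: [0.661, 0.75, 0.0, -0.0]
contact_force: [0.6, -0.6, -0.3]
opening: -0.001
finger_force: 0.2
```

Emit:
{"op": "apply_moves", "data": {"series": [[-0.0001,0.0008,0,0,0,0],[-0.0001,0.0008,0,0,0,0]]}}

```text
time: 15.38
eef_pos: [0.6279, -0.0965, 0.0943]
tcp_rot: [0.661, 0.75, 0.0, -0.0]
contact_force: [0.6, -0.1, 0.6]
opening: -0.004
finger_force: 0.2
```

Emit:
{"op": "apply_moves", "data": {"series": [[-0.0001,0.0008,0,0,0,0],[-0.0001,0.0008,0,0,0,0]]}}

```text
time: 15.62
eef_pos: [0.628, -0.0962, 0.0944]
tcp_rot: [0.661, 0.75, 0.0, 0.0]
contact_force: [0.6, -1.0, 0.0]
opening: -0.001
finger_force: 0.8
```

```bash
python3 - <<'E'
from fit import *
im=look("t4"); 
E
```

```text
(no output)
```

View pics/t4.png

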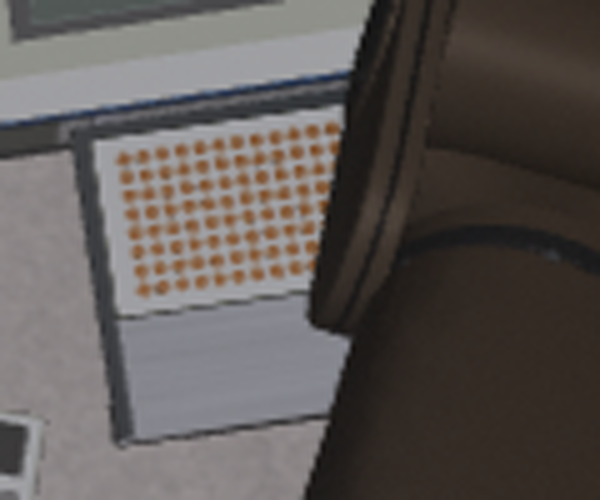

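The plate now lies against both the left and back edges: its corner is at (95,140) and its sides are parallel to the edges. A bit more pressure to the left will confirm it.

Emit:
{"op": "apply_moves", "data": {"series": [[-0.0001,0.0007,0,0,0,0],[-0.0001,0.0007,0,0,0,0]]}}

```text
time: 15.92
eef_pos: [0.6282, -0.096, 0.0947]
tcp_rot: [0.661, 0.75, -0.0, 0.001]
contact_force: [1.9, -3.2, -0.4]
opening: -0.004
finger_force: 2.0
```

Emit:
{"op": "apply_moves", "data": {"series": [[-0.0001,0.0007,0,0,0,0],[-0.0001,0.0007,0,0,0,0]]}}

```text
time: 16.18
eef_pos: [0.6284, -0.0959, 0.0949]
tcp_rot: [0.661, 0.75, -0.0, 0.002]
contact_force: [2.5, -5.4, -1.0]
opening: 0.0
finger_force: 2.8
```

Emit:
{"op": "apply_moves", "data": {"series": [[0.0015,-0.012,0,0,0,0],[0.0031,-0.0248,0,0,0,0],[0.0031,-0.0248,0.05,0,0,0],[0,-0.02,0.1,0,0,0.2],[-0.05,0,0.1,0,0,0.42],[-0.09,0.04,0.1,0,0,0.65],[-0.1168,0.0779,0.1,0,0,0.88],[-0.1168,0.0779,0.1,0,0,1],[-0.1168,0.0779,0.1,0,0,1]]}}

```text
time: 17.3
eef_pos: [0.5338, -0.0322, 0.1743]
tcp_rot: [0.324, 0.946, 0.0, -0.0]
contact_force: [0.3, 0.3, -0.8]
opening: 0.001
finger_force: 0.0
```

Emit:
{"op": "apply_moves", "data": {"series": [[0,0,0,0,0,0.23],[0,0,0,0,0,0.46],[0,0,0,0,0,0.69],[0,0,0,0,0,0.92],[0,0,-0.04,0,0,1],[0,0,-0.08,0,0,1],[0,0,-0.1,0,0,1],[0,0,-0.101,0,0,1],[0,0,-0.101,0,0,1]]}}

```text
time: 18.42
eef_pos: [0.5351, -0.0328, 0.0946]
tcp_rot: [-0.062, 0.998, -0.0, 0.001]
contact_force: [-0.0, -0.1, 1.3]
opening: -0.002
finger_force: 0.0
```

```bash
python3 - <<'E'
from h import *
Rt,p,s=pose(); print(p,s["contact_force"],Rt.as_matrix()[:2,:2].round(4))
ex=np.array([np.cos(.1257),np.sin(.1257)]);ey=np.array([-ex[1],ex[0]]); d=p[:2]-[.6185,-.0218]; print(d@ex,d@ey)
E
```

```text
[ 0.53513075 -0.03280099  0.094637  ] [-0.03214017 -0.06686477  1.28345203] [[-0.9922 -0.1246]
 [-0.1246  0.9922]]
-0.08409066087581048 -0.0004622532188995507
```

Emit:
{"op": "apply_moves", "data": {"series": [[0.006,0.0008,0,0,0,0],[0.012,0.0015,0,0,0,0],[0.018,0.0023,0,0,0,0],[0.024,0.003,0,0,0,0],[0.03,0.0038,0,0,0,0],[0.034,0.0043,0,0,0,0],[0.0354,0.0045,0,0,0,0],[0.0354,0.0045,0,0,0,0]]}}

```text
time: 19.42
eef_pos: [0.5625, -0.0289, 0.0935]
tcp_rot: [-0.063, 0.998, 0.0, -0.0]
contact_force: [1.2, -0.4, -1.0]
opening: 0.0
finger_force: 0.0
```

Emit:
{"op": "apply_moves", "data": {"series": [[0.0008,0.0001,0,0,0,0],[0.0008,0.0001,0,0,0,0]]}}

```text
time: 19.68
eef_pos: [0.5631, -0.0288, 0.0935]
tcp_rot: [-0.063, 0.998, -0.0, -0.0]
contact_force: [-0.0, -0.7, 0.5]
opening: -0.004
finger_force: 0.0
```

Emit:
{"op": "apply_moves", "data": {"series": [[0.0008,0.0001,0,0,0,0],[0.0008,0.0001,0,0,0,0]]}}

```text
time: 19.92
eef_pos: [0.5638, -0.0287, 0.0936]
tcp_rot: [-0.063, 0.998, -0.0, 0.0]
contact_force: [-0.1, 0.6, 0.0]
opening: -0.001
finger_force: 0.0
```

Emit:
{"op": "apply_moves", "data": {"series": [[0.0008,0.0001,0,0,0,0],[0.0008,0.0001,0,0,0,0]]}}

```text
time: 20.18
eef_pos: [0.5645, -0.0286, 0.0935]
tcp_rot: [-0.063, 0.998, -0.0, 0.0]
contact_force: [0.5, -0.6, -0.3]
opening: -0.001
finger_force: 0.0
```

Emit:
{"op": "apply_moves", "data": {"series": [[0.0007,0.0001,0,0,0,0],[0.0007,0.0001,0,0,0,0]]}}

```text
time: 20.42
eef_pos: [0.565, -0.0286, 0.0935]
tcp_rot: [-0.063, 0.998, -0.0, 0.0]
contact_force: [-0.6, -0.5, 0.3]
opening: -0.0
finger_force: 0.0
```

Emit:
{"op": "apply_moves", "data": {"series": [[0.0007,0.0001,0,0,0,0],[0.0007,0.0001,0,0,0,0]]}}

```text
time: 20.68
eef_pos: [0.5654, -0.0285, 0.0935]
tcp_rot: [-0.063, 0.998, -0.0, -0.0]
contact_force: [-1.1, 0.1, 0.5]
opening: 0.002
finger_force: 0.4
```

Emit:
{"op": "apply_moves", "data": {"series": [[0.0006,0.0001,0,0,0,0],[0.0006,0.0001,0,0,0,0]]}}

```text
time: 20.92
eef_pos: [0.5655, -0.0285, 0.0935]
tcp_rot: [-0.063, 0.998, -0.0, -0.001]
contact_force: [-3.2, -1.5, 1.9]
opening: 0.005
finger_force: 1.7
```

Both contacts are confirmed. Retract, drop in front of the panel, and approach it slowly.

Emit:
{"op": "apply_moves", "data": {"series": [[-0.006,-0.0008,0,0,0,0],[-0.0248,-0.0031,0,0,0,0],[-0.05,-0.015,0.01,0,0,0],[-0.08,-0.035,0.01,0,0,0],[-0.092,-0.0406,0.01,0,0,0],[-0.092,-0.0406,-0.02,0,0,0],[-0.092,-0.0406,-0.0344,0,0,0],[-0.092,-0.0406,-0.0344,0,0,0]]}}

```text
time: 21.92
eef_pos: [0.4917, -0.0605, 0.065]
tcp_rot: [-0.063, 0.998, 0.001, -0.001]
contact_force: [-0.0, 0.6, -0.3]
opening: -0.0
finger_force: 0.0
```

Emit:
{"op": "apply_moves", "data": {"series": [[0.005,0.0006,0,0,0,0],[0.01,0.0013,0,0,0,0],[0.014,0.0018,0,0,0,0],[0.016,0.002,0,0,0,0],[0.017,0.0021,0,0,0,0],[0.018,0.0023,0,0,0,0],[0.019,0.0024,0,0,0,0],[0.02,0.0025,0,0,0,0],[0.0208,0.0026,0,0,0,0],[0.0216,0.0027,0,0,0,0],[0.0224,0.0028,0,0,0,0],[0.0232,0.0029,0,0,0,0]]}}

```text
time: 23.42
eef_pos: [0.5096, -0.0586, 0.0658]
tcp_rot: [-0.063, 0.998, 0.0, -0.002]
contact_force: [-7.3, -2.5, 4.4]
opening: -0.003
finger_force: 3.5
```

Emit:
{"op": "apply_moves", "data": {"series": [[0.0008,0.0001,0,0,0,0],[0.0016,0.0002,0,0,0,0],[0.0028,0.0004,0,0,0,0],[0.0044,0.0006,0,0,0,0],[0.0065,0.0008,0,0,0,0],[0.009,0.0011,0,0,0,0],[0.012,0.0015,0,0,0,0],[0.0155,0.002,0,0,0,0],[0.0195,0.0025,0,0,0,0],[0.0235,0.003,0,0,0,0],[0.0275,0.0035,0,0,0,0],[0.0315,0.004,0,0,0,0],[0.0355,0.0045,0,0,0,0],[0.039,0.0049,0,0,0,0],[0.042,0.0053,0,0,0,0],[0.0445,0.0056,0,0,0,0],[0.0465,0.0059,0,0,0,0],[0.048,0.0061,0,0,0,0],[0.049,0.0062,0,0,0,0],[0.0495,0.0063,0,0,0,0]]}}

```text
time: 25.92
eef_pos: [0.5484, -0.0533, 0.0656]
tcp_rot: [-0.063, 0.998, 0.001, -0.003]
contact_force: [-8.5, -1.4, 5.2]
opening: -0.001
finger_force: 4.0
```

Emit:
{"op": "apply_moves", "data": {"series": [[0.0008,0.0001,0,0,0,0],[0.002,0.0003,0,0,0,0],[0.004,0.0005,0,0,0,0],[0.007,0.0009,0,0,0,0],[0.0105,0.0013,0,0,0,0],[0.015,0.0019,0,0,0,0],[0.02,0.0025,0,0,0,0],[0.025,0.0032,0,0,0,0],[0.03,0.0038,0,0,0,0],[0.035,0.0044,0,0,0,0],[0.04,0.0051,0,0,0,0],[0.045,0.0057,0,0,0,0],[0.05,0.0063,0,0,0,0],[0.055,0.0069,0,0,0,0],[0.059,0.0075,0,0,0,0],[0.0625,0.0079,0,0,0,0],[0.065,0.0082,0,0,0,0],[0.067,0.0085,0,0,0,0],[0.0683,0.0086,0,0,0,0],[0.069,0.0087,0,0,0,0]]}}

```text
time: 28.42
eef_pos: [0.6034, -0.0459, 0.0655]
tcp_rot: [-0.063, 0.998, 0.001, -0.004]
contact_force: [-8.4, 0.3, 5.4]
opening: 0.005
finger_force: 4.0
```

Emit:
{"op": "apply_moves", "data": {"series": [[0.0008,0.0001,0,0,0,0],[0.002,0.0003,0,0,0,0],[0.004,0.0005,0,0,0,0],[0.006,0.0008,0,0,0,0],[0.008,0.001,0,0,0,0],[0.0105,0.0013,0,0,0,0],[0.013,0.0016,0,0,0,0],[0.0155,0.002,0,0,0,0],[0.018,0.0023,0,0,0,0],[0.0205,0.0026,0,0,0,0],[0.0225,0.0028,0,0,0,0],[0.0245,0.0031,0,0,0,0],[0.026,0.0033,0,0,0,0],[0.0275,0.0035,0,0,0,0],[0.029,0.0037,0,0,0,0],[0.03,0.0038,0,0,0,0]]}}

```text
time: 30.42
eef_pos: [0.6273, -0.0427, 0.0654]
tcp_rot: [-0.063, 0.998, 0.001, -0.004]
contact_force: [-7.8, 1.2, 6.4]
opening: -0.002
finger_force: 4.0
```

Emit:
{"op": "apply_moves", "data": {"series": [[0.0008,0.0001,0,0,0,0],[0.0016,0.0002,0,0,0,0],[0.0026,0.0003,0,0,0,0],[0.0038,0.0005,0,0,0,0],[0.005,0.0006,0,0,0,0],[0.006,0.0008,0,0,0,0],[0.0066,0.0008,0,0,0,0]]}}

```text
time: 31.3
eef_pos: [0.6325, -0.042, 0.0654]
tcp_rot: [-0.063, 0.998, 0.001, -0.004]
contact_force: [-8.7, 2.0, 5.0]
opening: -0.0
finger_force: 4.0
```

Emit:
{"op": "apply_moves", "data": {"series": [[0.0006,0.0001,0,0,0,0],[0.0012,0.0002,0,0,0,0],[0.0018,0.0002,0,0,0,0]]}}

```text
time: 31.68
eef_pos: [0.6335, -0.0419, 0.0654]
tcp_rot: [-0.063, 0.998, 0.001, -0.005]
contact_force: [-9.9, 1.6, 6.1]
opening: 0.003
finger_force: 5.2
```

Force is rising: the stop is near.

Emit:
{"op": "apply_moves", "data": {"series": [[0.0008,0.0001,0,0,0,0],[0.0016,0.0002,0,0,0,0],[0.0016,0.0002,0,0,0,0]]}}

```text
time: 32.05
eef_pos: [0.6335, -0.0419, 0.0654]
tcp_rot: [-0.063, 0.998, 0.001, -0.007]
contact_force: [-13.6, 1.1, 10.5]
opening: 0.002
finger_force: 6.9
```

Emit:
{"op": "apply_moves", "data": {"series": [[0.0008,0.0001,0,0,0,0],[0.0016,0.0002,0,0,0,0],[0.0016,0.0002,0,0,0,0]]}}

```text
time: 32.42
eef_pos: [0.6336, -0.0418, 0.0654]
tcp_rot: [-0.063, 0.998, 0.001, -0.008]
contact_force: [-17.1, -0.1, 11.6]
opening: 0.0
finger_force: 9.0
```

The carriage is at its hard stop, after 0.125 m of travel. Retract clear.

Emit:
{"op": "apply_moves", "data": {"series": [[-0.003,-0.0004,0,0,0,0],[-0.008,-0.001,0,0,0,0],[-0.03,-0.0038,0,0,0,0],[-0.07,-0.0088,0,0,0,0],[-0.11,-0.0139,0.02,0,0,0],[-0.15,-0.019,0.08,0,0,0],[-0.15,-0.019,0.15,0,0,0],[-0.15,-0.019,0.15,0,0,0]]}}

```text
time: 33.42
eef_pos: [0.5227, -0.0588, 0.1923]
tcp_rot: [-0.062, 0.998, -0.002, 0.007]
contact_force: [-0.0, -0.8, -0.3]
opening: 0.001
finger_force: 0.0
```

```bash
python3 - <<'E'
from h import *
a=cv2.imread("pics/top0.png"); 
for c in ("top",):
    im=ctrl.read_camera(c)
    for t in ("front","reagent","wash","timer","marker","lidded_plate","tube_rack","tip_box"):
        r=ctrl.boxes_of(t,c); print(t,[(np.round(d["xy"]*np.array([640,400])).tolist(),round(d["p"],2)) for d in r][:2])
Rt,p,s=pose(); im=ctrl.read_camera("wrist"); print(s["contact_force"])
ex=np.array([np.cos(.1257),np.sin(.1257)]);ey=np.array([-ex[1],ex[0]])
f=toplane
r=ctrl.silhouettes("front","wrist"); 
for d in r[:2]:
    c=max(cv2.findContours(d["pixels"].astype(np.uint8),0,2)[0],key=cv2.contourArea)[:,0]
    q=(toplane("wrist",c,.069,(Rt,p))-[.6185,-.0218]); print(d["p"],"front x",(q@ex).min(),"exp",-.102+.125,"y",(q@ey).min(),(q@ey).max())
E
```

```text
front [([385.0, 161.0], 0.67)]
reagent []
wash [([290.0, 159.0], 0.92)]
timer [([329.0, 230.0], 0.95)]
marker []
lidded_plate [([497.0, 217.0], 0.89)]
tube_rack [([494.0, 160.0], 0.57)]
tip_box [([184.0, 185.0], 0.88), ([326.0, 195.0], 0.73)]
[ 0.39235859 -0.48826879  0.53226515]
0.8 front x 0.005444930499446575 exp 0.023000000000000007 y -0.030179957533719586 -0.020487582274447063
0.63 front x -0.1445227170758726 exp 0.023000000000000007 y 0.07357073795463046 0.1380164540248563
```

The lidded plate and marker readings may be affected by the arm hiding them. I'll move the arm aside and compare with the first picture.

Emit:
{"op": "apply_moves", "data": {"series": [[0,0,0.06,0,0,0],[-0.03,0.08,0.1,0,0,0],[-0.06,0.2,0.1,0,0,0],[-0.08,0.3,0.1,0,0,0],[-0.1,0.4,0.1,0,0,0],[-0.12,0.5,0.1,0,0,0],[-0.12,0.5,0.1,0,0,0],[-0.12,0.5,0.1,0,0,0],[-0.12,0.5,0.1,0,0,0]]}}

```text
time: 35.1
eef_pos: [0.422, 0.3448, 0.2657]
tcp_rot: [-0.065, 0.998, 0.0, -0.0]
contact_force: [0.6, -0.1, -0.4]
opening: -0.002
finger_force: 0.0
```

```bash
python3 - <<'E'
from h import *
a=cv2.imread("pics/top0.png").astype(int); im=ctrl.read_camera("top")[:,:,::-1]; cv2.imwrite("pics/topE.png",im)
for n,(x,y,w) in dict(lidded=(485,222,35),marker=(438,227,18),rack=(494,160,30),timer=(329,230,18),reagent=(325,193,14),wash=(289,156,20)).items():
    d=np.abs(a-im)[y-w:y+w,x-w:x+w].max(2); print(n,d.mean().round(1),(d>40).mean().round(3))
def P(x,y,z):
    ex=np.array([np.cos(.1257),np.sin(.1257)]);ey=np.array([-ex[1],ex[0]])
    return np.r_[np.array([.6185,-.0218])+x*ex+y*ey,z]
print("predicted front edge L/R",project("top",[P(.023,.06,.069),P(.023,-.11,.069)]))
g=im.astype(float).mean(2)
for c in (365,385,405,425): print(c,g[145:200,c].round().astype(int).tolist())
for t in ("marker","lidded_plate","reagent","plate"):
    print(t,[(np.round(d["xy"]*np.array([640,400])).tolist(),round(d["p"],2)) for d in ctrl.boxes_of(t,"top")][:3])
E
```

```text
lidded 9.5 0.0
marker 11.0 0.029
rack 8.2 0.0
timer 9.1 0.0
reagent 8.6 0.0
wash 8.6 0.0
predicted front edge L/R [[354.79593785 171.06555805]
 [424.8373239  161.29441292]]
365 [134, 142, 150, 150, 150, 150, 150, 150, 150, 149, 80, 79, 128, 130, 129, 129, 128, 129, 131, 132, 130, 128, 129, 129, 118, 57, 43, 49, 131, 129, 127, 128, 129, 126, 125, 124, 125, 125, 127, 125, 126, 127, 130, 132, 128, 126, 125, 128, 129, 127, 127, 126, 126, 126, 128]
385 [150, 151, 151, 150, 150, 150, 149, 78, 79, 129, 129, 128, 129, 129, 131, 131, 131, 129, 128, 128, 128, 108, 55, 39, 45, 132, 131, 132, 133, 134, 133, 133, 132, 131, 132, 131, 128, 130, 131, 130, 127, 128, 130, 131, 132, 132, 131, 131, 127, 124, 128, 130, 130, 132, 133]
405 [151, 151, 151, 150, 75, 77, 130, 130, 128, 128, 130, 130, 130, 130, 128, 128, 130, 129, 107, 53, 36, 40, 131, 130, 131, 130, 130, 131, 133, 130, 129, 132, 131, 131, 130, 131, 133, 131, 131, 133, 132, 130, 129, 129, 131, 130, 131, 132, 133, 131, 130, 128, 130, 132, 131]
425 [149, 72, 73, 129, 128, 127, 127, 127, 127, 128, 128, 127, 129, 129, 129, 109, 57, 36, 93, 131, 130, 133, 134, 136, 132, 130, 132, 132, 131, 135, 137, 134, 130, 134, 133, 131, 133, 136, 134, 134, 134, 133, 136, 135, 131, 130, 133, 134, 132, 130, 130, 132, 133, 133, 132]
marker [([438.0, 219.0], 0.7)]
lidded_plate [([483.0, 223.0], 0.9)]
reagent [([328.0, 194.0], 0.8), ([329.0, 231.0], 0.47)]
plate [([265.0, 247.0], 0.87), ([377.0, 275.0], 0.77)]
```

```bash
python3 -c "
from plant import ctrl
print(ctrl.sign_off())"
```

```text
the job is handed in; nothing more can be done
None
```

I pushed the plate square into the back-left corner (each edge confirmed by contact force), then pushed the carriage 125 mm to its hard stop; the bystanders I checked had not moved, the tip box only roughly, and I handed the job in at about 35 s.

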